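Lay the tall bleach bottle down on the padded bar

ROBOT

A 7-joint arm with a two-finger parallel gripper is mounted at the origin on the work surface. World frame = base frame: x ahead of the robot, y to its left, z up, the work surface at z = 0. Lengths are in m, angles in rad, forces in N, time in s.
With the tool pointing down it reaches from about 0.4 to 0.85 m from the base axis. Payload 10.4 kg.
Tool frame: the origin (TCP) lies at the centre of the arm's flange, where the gripper is bolted on; the fingertips stand 182 mm ahead of it and the grasp point (between the pads) lies r.grasp_offset ahead of it (r.grasp_offset is the distance from the TCP to the grasp point, in m); z points along the fingers, y is the line along which they close (so a half turn about z gives the same grasp; the last joint's range is limited). The gripper opens to 87 mm and grips with 3 to 60 N. Pads are 19 mm wide; open, the fingers measure 117 mm over their backs; the gripper's body (75 mm by 190 mm) begins 51 mm behind the grasp point.
Start: joints at [-1.123, 0.332, -0.065, 1.46, 0.022, 1.35, -0.088], TCP at [0.283, 0.557, 0.405] pointing down, gripper open.
Joint ranges: [-2.6, 2.6], [-0.5, 2.12], [-1.47, 1.34], [0.16, 2.42], [-1.27, 4.41], [0.06, 2.06], [-2.6, 2.6]. Speed limits (rad/s): [2.22, 2.22, 2.79, 2.79, 3.14, 3.14, 3.14].

INTERFACE

Orientations are given as a unit quaternion [x, y, z, w].
In Python, from bench import status, vision, job, spotter, r gives the robot as it stands. The module is installed in compiled form; this text tells all that it offers.
- The arm moves only by the tool play_rows, never from a script. Its argument "series" is a list of rows, each a list of 6 numbers: the shift along the tool's x, y, z each as a share of 150 mm, from -1 to 1, then the turn, a rotation vector about the tool's x, y, z each as a share of 30 degrees, from -1 to 1. In form: [[x, y, z, ax, ay, az], ...]. A call has 1 to 5 rows; each row is the pose to reach, as a shift and turn from the pose commanded when the call began, along the tool's axes at that moment; what a row does not reach only later rows make up. A row lasts 1/10 s, in which the tool goes at most 50 mm and 8.59 degrees, less where a joint would pass 70% of its speed; a pose out of reach is approached as far as the arm can. A call with a number of a shift or a turn outside -1 to 1 is refused whole. A call with a gripper value outside its range is refused whole. "fingers" is the opening, from -1 (shut) to 1 (fully open), set as the call begins (left out, the last holds). The fingers move at their own pace and stop on an object; "squeeze" is the grip in N (left out, the last holds). Time passes only in rows, so rows that repeat a pose let the fingers close. It gives the time, the measured TCP pose, the force, the opening and the grip force at its end, in the units of the state.
- status.read_state(): the state, without advancing time (a new reading comes with each control period).
- vision.camera(name): name is "side" or "top"; returns the picture (480x640x3 uint8, blue, green, red); there is no depth.
- vision.calibration(name): a dict with "fx", "fy", "cx", "cy" (pixels), "D" ([k1, k2, p1, p2, k3] as OpenCV has them; the pictures are not rectified), "rvec" (rotation vector, rad) and "tvec" (3), from world to camera coordinates, as OpenCV has them. Camera axes: x right, y down, z forward; pixel columns grow to the right and rows downward; lengths in m; the calibration is good to about 2 mm. A picture is of the moment at which its call begins. calibration takes no time and is no camera call.
- job.close_job(): hands the job in; it is judged then, once.
Trained networks look in the newest picture that a camera, given by its name, has taken for a name from the list of things; names that differ only in an ending like _2 or _b are one class to them, and where a whole thing is asked for, a point or a joint stands for the part that bears it (a point fixed in the world has none). Each returns a list of dicts, best first, with "conf" (0 to 1); they miss things now and then, are a little off and sometimes report something else, mostly with a low value. They report only what shows in the picture. A call takes as long as a camera call. They do not tell look-alikes from the thing itself.
- spotter.boxes_of(camera, name): "point" ([x, y, z] in m, in world coordinates, good to about 4 mm: the middle of the surface that is visible of it).
- spotter.regions_of(camera, name): "pixels" (480x640 bool, what is visible of it).
The state is a dict: "time": time; "joint_positions": joint angles; "joint_vel": joint speeds; "joint_torque": joint torques, N m; "ee_pos": TCP position; "eef_rot": TCP orientation; "ft_force": force on the tool from outside, world axes, zero at the start; "torque": the same for the moment, N m; "width": finger opening in m; "grip_force": force on a finger pad.
Only numpy, scipy, OpenCV 4.12 (cv2) and the standard library are available. Lean on these libraries where they do the work, as an engineer would, in place of code of your own. Each camera call takes 0.05 s, during which the arm holds its last target. There are 200 camera calls.

TASK

The ceiling drying poles are about to come down over the shelf and the yellow bleach bottle stands too tall. With the fingers only, tip it over away from the upturned end of the steel shelf and ease it down all the way, without letting it drop, until it lies on its side resting on the padded bar. Do not pick it up, squeeze it or shove it along: its foot stays on the shelf; leave the jar, brush and crank alone, and finish clear of everything.

Things in the scene. Friction and masses are not known exactly. Their poses are not given: they have to be found in the camera images.
- rack: Fixed low stainless steel shelf on the table, 170 mm wide (its x), 460 mm long (its y, from -250 to +210 mm), flat top 40 mm above the table. Origin on the table, z up. At its +y end it is turned up as a lip, inner face at y = +200 mm, rising 50 mm above the top. The bottle stands near this lip and is to be tipped towards the shelf's -y.
- bar: Fixed padded stop bar across the shelf: black rubber-covered round bar, 28 mm diameter, 150 mm long along its x, top 35 mm above the shelf, between two orange end blocks (10 x 30 mm, 38 mm high, 160 mm between centres). Origin on the shelf top under its middle, axes as the shelf's; 0.10 to 0.14 m from the bottle's foot edge.
- bottle: Loose rigid closed yellow bottle, 0.3 to 0.65 kg. Origin at the centre of its base, z along it to the cap. Body 90 mm wide (x), 64 mm thick (y), 165 mm tall, stepped shoulder, then a blue cap 34 mm diameter from 205 to 250 mm. Its -y face looks to the bar, the side to land on. Centre of mass 97 mm up: falls by itself past about 18 deg tilt; on the bar it lies about 72 to 79 deg from upright.
- bottle_foot (a point): Middle of the bottle's lower edge on the bar side, bottle frame (0, -32, 0) mm: the edge it pivots on, without sliding, when pushed at the cap. It may slip back towards the lip by some cm as the bottle comes down.
- bottle_top (a point): Centre of the top of the blue cap, bottle frame (0, 0, 250) mm.
- jar: Loose empty glass jar, open, 76 mm diameter, 110 mm tall, standing on the table beside the shelf; origin at the centre of its underside. Leave alone.
- brush: Loose bamboo scrub brush, 45 x 170 x 28 mm, lying on the table along its y; origin under its middle. Leave alone.
- crank: Loose steel crank lever with black grips, about 68 x 210 x 22 mm, lying on the table along its y; origin near its middle. Leave alone.
Things that resemble listed ones, but are neither listed nor needed, are in the scene too. There is more than one size of the bottle; the job needs the largest.

How it is judged:
At the end, for the whole second after the job is handed in: The bottle lies at rest on its broad side on the padded bar, its axis 66 to 86 degrees from vertical, the cap end at least 50 mm beyond the bar, and its foot edge still down on the shelf (within 15 mm) (angle between bottle's own z axis and vertical between 1.15 and 1.5 rad and angle between bottle's own y axis and vertical below 0.5 rad and y of bottle_top in the frame of bar below -0.05 m and contact force between bottle and bar above 0.5 N and height (world z) of bottle_foot between 0.03 and 0.055 m and linear speed of bottle below 0.02 m/s and angular speed of bottle below 0.1 rad/s); the robot touches nothing.
It fails at once if the bottle drops or is knocked over: it turns faster than 4 rad/s (as in a free drop of the cap by about 3 cm) (angular speed of bottle above 4 rad/s).
It fails at once if the bottle is lifted: its foot edge rises more than 20 mm off the shelf (height (world z) of bottle_foot above 0.06 m).
It fails at once if the bottle is carried or shoved along: its foot edge moves more than 90 mm (distance of bottle_foot from where it was at the start of the episode above 0.09 m).
It fails at once if the fingers squeeze or push the bottle with more than 25 N (contact force between the fingers and bottle above 25 N).
It fails at once if the jar, brush or crank is moved more than 30 mm (distance of any of jar, brush, crank from where it was at the start of the episode above 0.03 m).
It also fails if it takes over 58 s, if anything falls off the work surface, if the arm or the gripper's body presses on something with over 40 N, if the wrist force passes 120 N, or if a joint passes its speed limit or range.

## Working session

There is one attempt and no reset: what is moved stays moved. The work goes in short steps, Python scripts to look and compute and a tool call to move; the robot and the scene stay as the last step left them, time stands still between calls to the robot, and variables do not carry over. Pictures are saved under pics/ and viewed, at most 10 in all, crops included, and the job is handed in when it is done.

Besides the shell and the picture viewer there is one more tool, called in YAML: its name, and indented under it one key for each argument. play_rows: Moves the arm, as the interface text tells. Shift numbers are shares of 150 mm and turn numbers shares of 30 degrees, none past 1 either way. Its arguments: {"type":"object","properties":{"series":{"type":"array","items":{"type":"array","items":{"type":"number"}}},"fingers":{"type":"number"},"squeeze":{"type":"number"}},"required":["series"]}

```bash
mkdir -p pics; python3 - <<'E'
from bench import status, vision, job, spotter, r
import cv2
s=status.read_state(); print({k:s[k] for k in("time","ee_pos","eef_rot","ft_force","width")}, r.grasp_offset)
for c in("side","top"):
    im=vision.camera(c); cv2.imwrite(f"pics/{c}0.png",im)
    for n in("bottle","bar","rack","jar","brush","crank","bottle_top"):
        print(c,n,[([round(float(v),3) for v in d["point"]],round(d["conf"],2)) for d in spotter.boxes_of(c,n)][:4])
E
```

```text
{'time': 0.0, 'ee_pos': array([0.28343266, 0.55689436, 0.40395649]), 'eef_rot': array([ 2.33228651e-01,  9.72421664e-01, -6.98003549e-04, -1.30205864e-04]), 'ft_force': array([-0.08248691, -0.58712477, -0.03729376]), 'width': 0.08705405716264011} 0.1635
side bottle [([0.434, 0.253, 0.078], 0.82), ([0.533, 0.111, 0.161], 0.61)]
side bar []
side rack [([0.596, -0.125, 0.041], 0.72), ([0.469, -0.164, 0.015], 0.64)]
side jar [([0.696, 0.131, 0.078], 0.74)]
side brush []
side crank [([0.467, -0.166, 0.017], 0.78)]
side bottle_top [([0.533, 0.114, 0.156], 0.9), ([0.431, 0.249, 0.083], 0.65), ([0.56, 0.308, 0.161], 0.64)]
top bottle [([0.564, 0.29, 0.11], 0.83), ([0.441, 0.258, 0.118], 0.66)]
top bar [([0.587, -0.011, 0.072], 0.82)]
top rack [([0.597, -0.074, 0.038], 0.82)]
top jar [([0.71, 0.162, 0.062], 0.93)]
top brush [([0.441, 0.041, 0.023], 0.61)]
top crank [([0.469, -0.139, 0.012], 0.92)]
top bottle_top [([0.534, 0.132, 0.214], 0.84), ([0.442, 0.255, 0.121], 0.74), ([0.569, 0.289, 0.111], 0.67)]
```

View pics/side0.png

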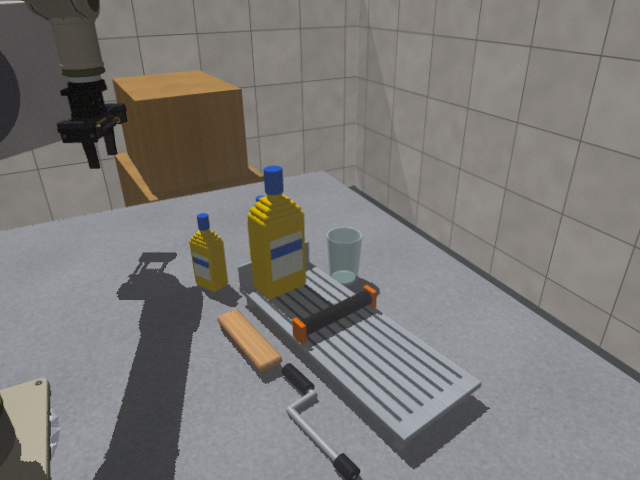

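View pics/top0.png

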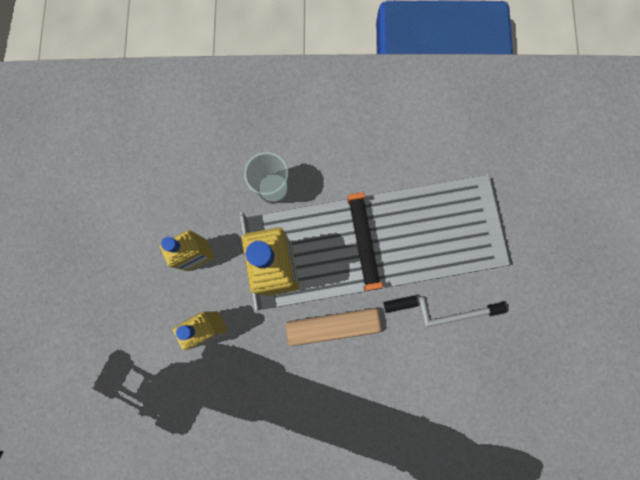

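The large bottle on the shelf is at side (275,235) and top (265,255). Look-alikes are the small bottles at side (208,260) / top (197,328), and side (262,203) / top (182,250). I choose the tall one on the shelf by the lip. The bar is at top (365,241), the jar at (266,175), the brush at (334,326) and the crank at (445,305).

```bash
cat > h.py <<'E'
import numpy as np, cv2
from bench import status, vision, job, spotter, r
from scipy.spatial.transform import Rotation as R
def cal(c):
    k=vision.calibration(c); K=np.array([[k["fx"],0,k["cx"]],[0,k["fy"],k["cy"]],[0,0,1.]])
    return K,np.array(k["D"],float),np.array(k["rvec"],float).ravel(),np.array(k["tvec"],float).ravel()
def ray(c,p):
    K,D,rv,t=cal(c); q=cv2.undistortPoints(np.array([[p]],float),K,D)[0,0]
    M=cv2.Rodrigues(rv)[0]; return -M.T@t, M.T@np.array([q[0],q[1],1])
def atz(c,p,z):
    o,d=ray(c,p); return o+d*(z-o[2])/d[2]
def proj(c,P):
    K,D,rv,t=cal(c); return cv2.projectPoints(np.array(P,float),rv,t,K,D)[0][:,0]
E
python3 - <<'E'
from h import *
from scipy.optimize import minimize
for n,p,z in [("far1",(490,178),.04),("far2",(509,264),.04),("lip1",(243,215),.09),("lip2",(258,308),.09),("ob1",(357,196),.078),("ob2",(373,287),.078),("cap",(259,254),.29)]:
    print(n,atz("top",p,z).round(4))
for n,p,z in [("far1",(479,384),.04),("far2",(404,434),.04),("cap",(274,171),.29)]: print("side",n,atz("side",p,z).round(4))
ims={}
for c in("side","top"):
    im=cv2.imread(f"pics/{c}0.png"); ims[c]=im
    hsv=cv2.cvtColor(im,cv2.COLOR_BGR2HSV)
    ms=[d["pixels"] for d in (vision.camera(c),spotter.regions_of(c,"bottle"))[1]]
    print(c,[(m.sum(),np.argwhere(m).mean(0).round()) for m in ms])
    np.save(f"m_{c}.npy",np.array(max(ms,key=lambda m:m.sum())))
def parts(x,y,a):
    M=R.from_euler('z',a).as_matrix()
    out=[]
    b=[(sx*.045,sy*.032,z) for sx in(-1,1) for sy in(-1,1) for z in(0,.165)]
    # shoulder taper approximated by hull to neck
    sh=[(sx*.045,sy*.032,.165) for sx in(-1,1) for sy in(-1,1)]+[(.018*np.cos(t),.018*np.sin(t),.205) for t in np.linspace(0,6.28,16)]
    cp=[(.017*np.cos(t),.017*np.sin(t),z) for t in np.linspace(0,6.28,20) for z in(.2,.25)]
    for q in(b,sh,cp): out.append(np.array(q)@M.T+[x,y,.04])
    return out
ms={c:np.load(f"m_{c}.npy") for c in ims}
def cost(v):
    s=0
    for c in ims:
        m=np.zeros((480,640),np.uint8)
        for P in parts(*v): cv2.fillConvexPoly(m,cv2.convexHull((proj(c,P)*16).round().astype(np.int32)),1,shift=4)
        m=m>0; s+=1-(m&ms[c]).sum()/(m|ms[c]).sum()
    return s
best=None
for a in np.radians([-15,-5,5,15]):
    q=minimize(cost,[.537,.127,a],method="Nelder-Mead",options=dict(initial_simplex=np.array([[.537,.127,a],[.547,.127,a],[.537,.137,a],[.537,.127,a+.1]])))
    print(q.x.round(4),np.degrees(q.x[2]).round(1),q.fun.round(3))
cv2.imwrite("pics/crop.png",cv2.resize(ims["side"][140:360,170:420],None,fx=2.4,fy=2.4))
E
```

```text
far1 [ 0.7097 -0.2476  0.04  ]
far2 [ 0.5514 -0.2742  0.04  ]
lip1 [0.6312 0.1961 0.09  ]
lip2 [0.4727 0.1669 0.09  ]
ob1 [ 0.667  -0.0008  0.078 ]
ob2 [ 0.5088 -0.0267  0.078 ]
cap [0.5422 0.1381 0.29  ]
side far1 [ 0.7106 -0.2462  0.04  ]
side far2 [ 0.5567 -0.2668  0.04  ]
side cap [0.5414 0.1256 0.29  ]
side [(np.int64(5488), array([238., 277.])), (np.int64(2074), array([256., 208.])), (np.int64(13), array([198., 258.]))]
top [(np.int64(3153), array([261., 270.])), (np.int64(1509), array([251., 186.])), (np.int64(1286), array([330., 200.]))]
[0.5443 0.1392 0.1881] 10.8 0.16
[0.5447 0.1393 0.2065] 11.8 0.158
[0.5438 0.1398 0.1552] 8.9 0.158
[0.5445 0.1391 0.204 ] 11.7 0.156
```

View pics/crop.png

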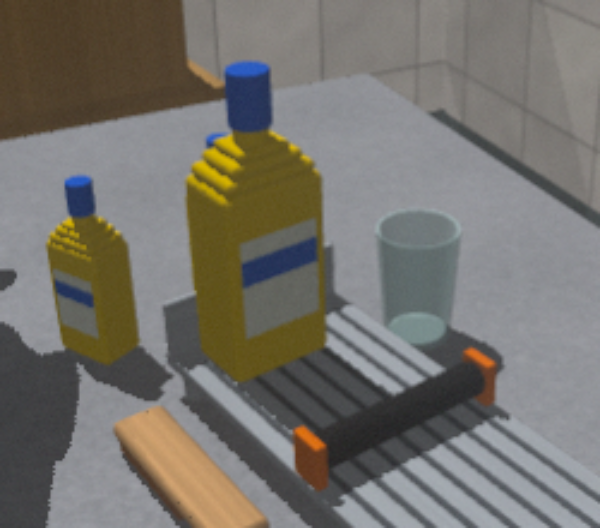

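The crop shows the tall yellow bottle at (255,230) standing against the lip, with the small ones to its left at (95,270) and behind at (215,140). So the choice is right.

Plan:
- Straddle the cap loosely with the fingers, one on the lip side and one on the bar side.
- Swing them about the foot edge together with the bottle.
- Before that, check in the air that the tilt is reachable.

```bash
cat >> h.py <<'E'
YAW=np.radians(10.); u=np.array([np.cos(YAW),np.sin(YAW),0]); v=np.array([-np.sin(YAW),np.cos(YAW),0]); Z=np.array([0,0,1.])
B=np.array([.5437,.1388,.04]); F=B-.032*v
R0=np.stack([-u,v,-Z],1)
def rot(th): return R.from_rotvec(np.radians(th)*u)
def pose(th,q=None,along=.230,lat=0.,dz=0.,dv=0.):   # TCP pose for bottle tilt th, tool tilt q
    q=th if q is None else q
    Rq=rot(q).as_matrix()@R0
    G=F+rot(th).apply((.032+lat)*v+along*Z)
    return G-Rq[:,2]*r.grasp_offset+dz*Z+dv*v, Rq
def go(p,Rt):
    s=status.read_state(); C=R.from_quat(s["eef_rot"]).as_matrix()
    print("shift",(C.T@(p-s["ee_pos"])/.15).round(3),"turn",(R.from_matrix(C.T@Rt).as_rotvec()/np.radians(30)).round(3),"F",np.round(s["ft_force"],1),"w",round(float(s["width"]),4),"t",round(s["time"],2),"j",np.round(s["joint_positions"],2))
E
python3 - <<'E'
from h import *
go(*pose(0,dz=.07)); go(*pose(75,dz=.2)); print(pose(0)[0],pose(40)[0],pose(75)[0])
E
```

```text
shift [-2.811 -1.698 -0.658] turn [ 0.    -0.    -1.232] F [-0.7 -0.4 -0.4] w 0.087 t 1.0 j [-1.12  0.33 -0.06  1.46  0.02  1.35 -0.09]
shift [-4.43  -3.849  0.213] turn [-2.407  0.805 -1.049] F [-0.7 -0.4 -0.4] w 0.087 t 1.0 j [-1.12  0.33 -0.06  1.46  0.02  1.35 -0.09]
[0.5437 0.1388 0.4335] [ 0.58892207 -0.11766708  0.36200769] [ 0.6138208  -0.25887483  0.17275492]
```

play_rows:
  series:
    - [0, 0, -0.7, 0, 0, -0.3]
    - [0, 0, -0.7, 0, 0, -0.6]
    - [0, 0, -0.7, 0, 0, -1]
    - [0, 0, -0.7, 0, 0, -1]
  fingers: 1
  squeeze: 12

```text
time: 1.4
ee_pos: [0.2835, 0.557, 0.5124]
eef_rot: [-0.029, 1.0, 0.002, 0.001]
ft_force: [-0.6, 0.4, -0.4]
width: 0.0865
grip_force: 0.0
```

```bash
python3 -c "
from h import *
go(*pose(0,dz=.07))"
```

```text
shift [-1.568 -2.885  0.051] turn [ 0.007  0.004 -0.222] F [-0.6  0.4 -0.4] w 0.0865 t 1.4 j [-1.08  0.31 -0.13  1.27  0.04  1.56  0.43]
```

play_rows:
  series:
    - [-0.5, -1, 0, 0, 0, -0.2]
    - [-0.5, -1, 0, 0, 0, -0.2]
    - [-0.5, -1, 0, 0, 0, -0.2]
    - [-0.5, -1, 0, 0, 0, -0.2]

```text
time: 1.8
ee_pos: [0.3695, 0.4065, 0.5105]
eef_rot: [-0.075, 0.997, -0.0, 0.001]
ft_force: [0.1, 0.1, 0.2]
width: 0.0868
grip_force: 0.0
```

play_rows:
  series:
    - [-0.6, -1, 0, 0, 0, 0]
    - [-0.6, -1, 0, 0, 0, 0]
    - [-0.6, -1, 0, 0, 0, 0]
    - [-0.6, -1, 0, 0, 0, 0]

```text
time: 2.2
ee_pos: [0.4812, 0.2728, 0.5101]
eef_rot: [-0.076, 0.997, -0.0, 0.001]
ft_force: [-0.3, 0.1, 0.4]
width: 0.0864
grip_force: 0.0
```

```bash
python3 -c "
from h import *
go(*pose(0,dz=.07)); go(*pose(75,dz=.15))"
```

```text
shift [-0.276 -0.946  0.045] turn [-0.002  0.002 -0.043] F [-0.3  0.1  0.4] w 0.0864 t 2.2 j [-0.68  0.14  0.09  1.48 -0.01  1.52  1.13]
shift [-0.335 -3.636  1.253] turn [-2.502  0.03  -0.035] F [-0.3  0.1  0.4] w 0.0864 t 2.2 j [-0.68  0.14  0.09  1.48 -0.01  1.52  1.13]
```

play_rows:
  series:
    - [-0.3, -1, 0, 0, 0, 0]
    - [-0.3, -1, 0, 0, 0, 0]
    - [-0.3, -1, 0, 0, 0, 0]
    - [-0.3, -1, 0, 0, 0, 0]

```text
time: 2.6
ee_pos: [0.5487, 0.1292, 0.51]
eef_rot: [-0.074, 0.997, -0.001, 0.001]
ft_force: [-0.5, 0.5, -0.7]
width: 0.0875
grip_force: 0.0
```

play_rows:
  series:
    - [0, -1, 0, 0, 0, 0]
    - [0, -1, 0, 0, 0, 0]
    - [0, -1, 0, -0.3, 0, 0]
    - [0, -1, 0, -0.6, 0, 0]
    - [0, -1, 0, -0.9, 0, 0]

```text
time: 3.1
ee_pos: [0.5703, -0.0136, 0.5104]
eef_rot: [-0.075, 0.971, 0.225, -0.017]
ft_force: [-1.2, 1.5, -0.4]
width: 0.0872
grip_force: 0.0
```

play_rows:
  series:
    - [0, -1, 0, -0.3, 0, 0]
    - [0, -1, 0, -0.6, 0, 0]
    - [0, -1, 0, -0.9, 0, 0]
    - [0, -1, 0, -0.9, 0, 0]

```text
time: 3.5
ee_pos: [0.5908, -0.1527, 0.4377]
eef_rot: [-0.063, 0.892, 0.445, -0.038]
ft_force: [0.1, 0.7, -0.5]
width: 0.0873
grip_force: 0.0
```

```bash
python3 -c "
from h import *
go(*pose(75,dz=.1));go(*pose(75,dz=.0))"
```

```text
shift [-0.06  -1.313  0.082] turn [-0.73   0.039 -0.042] F [ 0.1  0.7 -0.5] w 0.0873 t 3.5 j [ 0.11  0.48  0.37  1.38 -0.91  1.89  2.17]
shift [-0.067 -1.846  0.483] turn [-0.73   0.039 -0.042] F [ 0.1  0.7 -0.5] w 0.0873 t 3.5 j [ 0.11  0.48  0.37  1.38 -0.91  1.89  2.17]
```

play_rows:
  series:
    - [-0.06, -0.5, 0.05, -0.3, 0, 0]
    - [-0.06, -1, 0.08, -0.5, 0, 0]
    - [-0.06, -1, 0.08, -0.73, 0, 0]
    - [-0.06, -1, 0.08, -0.73, 0, 0]

```text
time: 3.9
ee_pos: [0.6115, -0.2276, 0.3062]
eef_rot: [-0.055, 0.79, 0.608, -0.053]
ft_force: [-0.7, -0.4, -2.1]
width: 0.0871
grip_force: 0.0
```

```bash
python3 -c "
from h import *
go(*pose(75,dz=.1));go(*pose(75,dz=.02))"
```

```text
shift [ 0.013 -0.269 -0.145] turn [ 0.009  0.034 -0.042] F [-0.7 -0.4 -2.1] w 0.0871 t 3.9 j [ 0.35  0.78  0.23  1.3  -1.1   2.05  2.31]
shift [ 0.004 -0.785 -0.009] turn [ 0.009  0.034 -0.042] F [-0.7 -0.4 -2.1] w 0.0871 t 3.9 j [ 0.35  0.78  0.23  1.3  -1.1   2.05  2.31]
```

play_rows:
  series:
    - [0, -0.25, 0, 0, 0, 0]
    - [0, -0.5, 0, 0, 0, 0]
    - [0, -0.7, 0, 0, 0, 0]
    - [0, -0.7, 0, 0, 0, 0]

```text
time: 4.3
ee_pos: [0.6171, -0.2509, 0.2139]
eef_rot: [-0.061, 0.793, 0.605, -0.05]
ft_force: [-0.9, -0.3, -0.1]
width: 0.0869
grip_force: 0.0
```

```bash
python3 -c "
from h import *
go(*pose(75,dz=.02));go(*pose(60,dz=.15))"
```

```text
shift [ 0.029 -0.149 -0.01 ] turn [-0.01   0.028 -0.017] F [-0.9 -0.3 -0.1] w 0.0869 t 4.3 j [ 0.37  0.93  0.23  1.26 -1.06  2.01  2.44]
shift [ 0.041  1.36  -0.098] turn [ 0.49   0.026 -0.02 ] F [-0.9 -0.3 -0.1] w 0.0869 t 4.3 j [ 0.37  0.93  0.23  1.26 -1.06  2.01  2.44]
```

The 75° tilt is reachable down to the final height. Back above the cap.

play_rows:
  series:
    - [0, 0.3, 0, 0, 0, 0]
    - [0, 0.6, 0, 0, 0, 0]
    - [0, 1, 0, 0.3, 0, 0]
    - [0, 1, 0, 0.6, 0, 0]
    - [0, 1, 0, 0.8, 0, 0]

```text
time: 4.8
ee_pos: [0.6114, -0.2108, 0.3687]
eef_rot: [-0.074, 0.903, 0.422, -0.029]
ft_force: [-0.5, 0.0, -0.1]
width: 0.087
grip_force: 0.0
```

play_rows:
  series:
    - [0, 0.4, -0.4, 0.3, 0, 0]
    - [0, 0.7, -0.6, 0.6, 0, 0]
    - [0, 0.9, -0.7, 0.9, 0, 0]
    - [0, 0.9, -0.7, 1, 0, 0]

```text
time: 5.2
ee_pos: [0.6089, -0.2059, 0.5424]
eef_rot: [-0.079, 0.981, 0.175, -0.008]
ft_force: [1.4, 1.1, 0.7]
width: 0.087
grip_force: 0.0
```

```bash
python3 -c "
from h import *
go(*pose(0,dz=.09))"
```

```text
shift [0.067 2.152 0.922] turn [ 0.671  0.03  -0.025] F [1.4 1.1 0.7] w 0.087 t 5.2 j [ 0.07  0.43  0.41  1.11 -0.47  1.82  2.12]
```

play_rows:
  series:
    - [0.03, 0.3, 0, 0.3, 0, 0]
    - [0.03, 0.6, 0, 0.67, 0, 0]
    - [0.03, 0.8, 0, 0.67, 0, 0]
    - [0.03, 0.8, 0, 0.67, 0, 0]

```text
time: 5.6
ee_pos: [0.5869, -0.0915, 0.58]
eef_rot: [-0.083, 0.996, 0.006, 0.004]
ft_force: [0.4, 0.6, 0.2]
width: 0.087
grip_force: 0.0
```

```bash
python3 -c "
from h import *
go(*pose(0,dz=.08))"
```

```text
shift [0.034 1.557 0.46 ] turn [ 0.021  0.019 -0.015] F [0.4 0.6 0.2] w 0.087 t 5.6 j [-0.23  0.24  0.4   1.24 -0.11  1.67  1.89]
```

play_rows:
  series:
    - [0.02, 1, 0.2, 0.02, 0.02, 0]
    - [0.02, 1, 0.2, 0.02, 0.02, 0]
    - [0.02, 1, 0.2, 0.02, 0.02, 0]
    - [0.02, 1, 0.2, 0.02, 0.02, 0]

```text
time: 6.0
ee_pos: [0.5597, 0.057, 0.5469]
eef_rot: [-0.083, 0.996, 0.002, -0.005]
ft_force: [0.2, 0.5, -0.7]
width: 0.087
grip_force: 0.0
```

play_rows:
  series:
    - [0.01, 0.3, 0, 0, 0, 0]
    - [0.01, 0.55, 0.1, 0, 0, 0]
    - [0.01, 0.55, 0.2, 0, 0, 0]
    - [0.01, 0.55, 0.2, 0, 0, 0]

```text
time: 6.4
ee_pos: [0.5461, 0.1317, 0.5161]
eef_rot: [-0.079, 0.997, -0.0, -0.005]
ft_force: [0.7, -0.5, -0.2]
width: 0.0872
grip_force: 0.0
```

```bash
python3 -c "
from h import *
go(*pose(0))
for c in('top','side'): cv2.imwrite(f'pics/{c}1.png',vision.camera(c))
a=cv2.imread('pics/top1.png')[150:350,150:400];b=cv2.imread('pics/side1.png')[50:250,150:400]
cv2.imwrite('pics/c1.png',cv2.resize(np.hstack([a,b]),None,fx=1.6,fy=1.6))"
```

```text
shift [0.002 0.049 0.551] turn [ 0.002 -0.021 -0.03 ] F [ 0.7 -0.5 -0.2] w 0.0872 t 6.4 j [-0.52  0.16  0.24  1.45 -0.04  1.55  1.44]
```

View pics/c1.png

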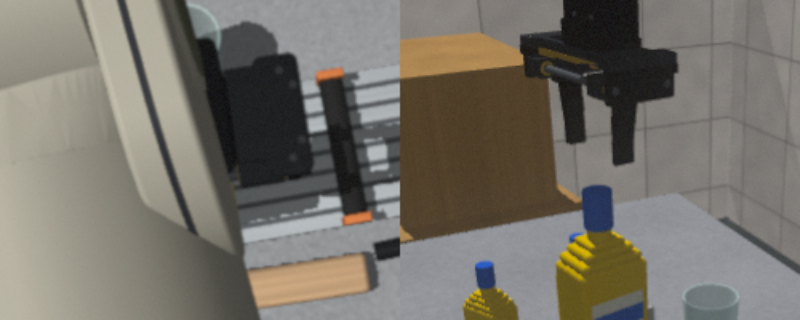

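The open fingers hang on either side of the cap (right panel: cap at (598,210), fingertips at (575,140) and (622,160)). Descending around it.

play_rows:
  series:
    - [0, 0.05, 0.15, 0, -0.02, -0.03]
    - [0, 0.05, 0.3, 0, -0.02, -0.03]
    - [0, 0.05, 0.45, 0, -0.02, -0.03]
    - [0, 0.05, 0.55, 0, -0.02, -0.03]
    - [0, 0.05, 0.55, 0, -0.02, -0.03]

```text
time: 7.0
ee_pos: [0.5451, 0.137, 0.4332]
eef_rot: [-0.085, 0.996, -0.0, -0.001]
ft_force: [0.0, -0.4, 0.1]
width: 0.0871
grip_force: 0.0
```

```bash
python3 -c "
from h import *
go(*pose(0))
cv2.imwrite('pics/c2.png',cv2.resize(vision.camera('side')[80:330,170:420],None,fx=2.2,fy=2.2))"
```

```text
shift [ 0.007  0.013 -0.002] turn [-0.    -0.002 -0.007] F [ 0.  -0.4  0.1] w 0.0871 t 7.0 j [-0.52  0.18  0.22  1.6  -0.04  1.37  1.45]
```

View pics/c2.png

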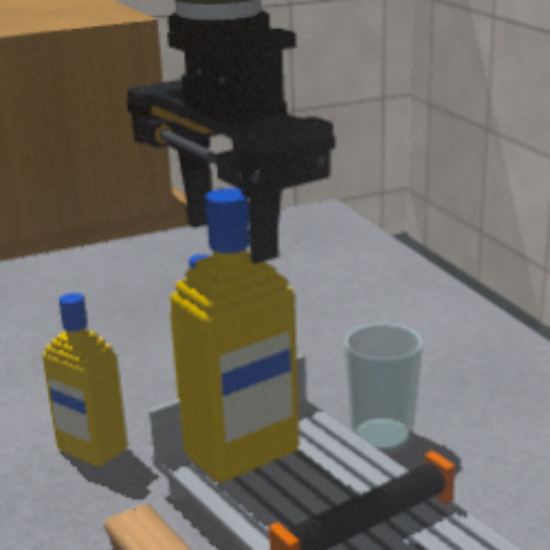

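The cap at (228,220) sits between the two fingers, with (265,215) on the bar side. I close them only part way, so the cap stays loose.

play_rows:
  series:
    - [0, 0, 0, 0, 0, 0]
    - [0, 0, 0, 0, 0, 0]
    - [0, 0, 0, 0, 0, 0]
    - [0, 0, 0, 0, 0, 0]
  fingers: 0.1

```text
time: 7.45
ee_pos: [0.5452, 0.1383, 0.4341]
eef_rot: [-0.087, 0.996, 0.0, 0.0]
ft_force: [1.1, -0.0, 0.6]
width: 0.0631
grip_force: 0.0
```

```bash
python3 - <<'E'
from h import *
from h import pose
C=pose(0)
# nominal per-step rows: relative shares from pose(a) to intermediate
for a in range(0,75,10):
    p0,Q0=pose(a)
    print(a,[(Q0.T@(pose(a+k)[0]-p0)/.15).round(3).tolist()+[round(-k/30,3)] for k in(2.5,5,7.5,10)])
go(*pose(0))
E
```

```text
0 [[-0.0, -0.115, -0.007, -0.083], [-0.0, -0.229, -0.009, -0.167], [0.0, -0.344, -0.005, -0.25], [-0.0, -0.459, 0.003, -0.333]]
10 [[-0.0, -0.115, -0.007, -0.083], [-0.0, -0.229, -0.009, -0.167], [-0.0, -0.344, -0.005, -0.25], [0.0, -0.459, 0.003, -0.333]]
20 [[-0.0, -0.115, -0.007, -0.083], [-0.0, -0.229, -0.009, -0.167], [-0.0, -0.344, -0.005, -0.25], [-0.0, -0.459, 0.003, -0.333]]
30 [[0.0, -0.115, -0.007, -0.083], [0.0, -0.229, -0.009, -0.167], [0.0, -0.344, -0.005, -0.25], [-0.0, -0.459, 0.003, -0.333]]
40 [[0.0, -0.115, -0.007, -0.083], [-0.0, -0.229, -0.009, -0.167], [0.0, -0.344, -0.005, -0.25], [0.0, -0.459, 0.003, -0.333]]
50 [[-0.0, -0.115, -0.007, -0.083], [-0.0, -0.229, -0.009, -0.167], [-0.0, -0.344, -0.005, -0.25], [0.0, -0.459, 0.003, -0.333]]
60 [[-0.0, -0.115, -0.007, -0.083], [-0.0, -0.229, -0.009, -0.167], [-0.0, -0.344, -0.005, -0.25], [-0.0, -0.459, 0.003, -0.333]]
70 [[-0.0, -0.115, -0.007, -0.083], [-0.0, -0.229, -0.009, -0.167], [-0.0, -0.344, -0.005, -0.25], [-0.0, -0.459, 0.003, -0.333]]
shift [0.009 0.005 0.004] turn [ 0.     0.001 -0.002] F [ 1.1 -0.   0.6] w 0.0631 t 7.45 j [-0.52  0.18  0.22  1.6  -0.04  1.37  1.45]
```

play_rows:
  series:
    - [0, 0, 0, 0, 0, 0]
    - [0, 0, 0, 0, 0, 0]
    - [0, 0, 0, 0, 0, 0]
    - [0, 0, 0, 0, 0, 0]
  fingers: 0.05

```text
time: 7.85
ee_pos: [0.5452, 0.1383, 0.4335]
eef_rot: [-0.087, 0.996, -0.0, -0.0]
ft_force: [-0.7, -0.1, -0.0]
width: 0.0465
grip_force: 0.0
```

play_rows:
  series:
    - [0, -0.09, -0.005, -0.067, 0, 0]
    - [0, -0.185, -0.01, -0.133, 0, 0]
    - [0, -0.275, -0.01, -0.2, 0, 0]
    - [0, -0.365, -0.005, -0.267, 0, 0]
    - [0, -0.46, 0, -0.333, 0, 0]

```text
time: 8.35
ee_pos: [0.5571, 0.07, 0.4336]
eef_rot: [-0.086, 0.992, 0.087, -0.007]
ft_force: [0.1, 1.2, -0.3]
width: 0.0459
grip_force: 0.1
```

```bash
python3 -c "
from h import *
go(*pose(10));go(*pose(20))"
```

```text
shift [0.008 0.008 0.005] turn [ 0.002  0.001 -0.002] F [ 0.1  1.2 -0.3] w 0.0459 t 8.35 j [-0.39  0.18  0.27  1.6  -0.23  1.38  1.67]
shift [ 0.008 -0.451  0.007] turn [-0.331  0.001 -0.002] F [ 0.1  1.2 -0.3] w 0.0459 t 8.35 j [-0.39  0.18  0.27  1.6  -0.23  1.38  1.67]
```

play_rows:
  series:
    - [0, -0.09, 0, -0.067, 0, 0]
    - [0, -0.18, 0, -0.133, 0, 0]
    - [0, -0.27, 0, -0.2, 0, 0]
    - [0, -0.36, 0, -0.267, 0, 0]
    - [0, -0.45, 0.005, -0.333, 0, 0]

```text
time: 8.85
ee_pos: [0.5686, 0.0045, 0.4212]
eef_rot: [-0.085, 0.981, 0.173, -0.015]
ft_force: [-1.4, -0.3, -0.3]
width: 0.0454
grip_force: 0.0
```

play_rows:
  series:
    - [0, -0.06, 0, -0.04, 0, 0]
    - [0, -0.11, 0, -0.08, 0, 0]
    - [0, -0.17, 0, -0.12, 0, 0]
    - [0, -0.23, 0, -0.167, 0, 0]
    - [0, -0.23, 0, -0.167, 0, 0]

```text
time: 9.35
ee_pos: [0.5741, -0.0284, 0.4086]
eef_rot: [-0.083, 0.973, 0.216, -0.019]
ft_force: [1.3, -0.3, 1.0]
width: 0.0457
grip_force: 0.1
```

```bash
python3 -c "
from h import *
go(*pose(25))
cv2.imwrite('pics/c3.png',cv2.resize(vision.camera('side')[100:370,170:440],None,fx=2.2,fy=2.2))"
```

```text
shift [ 0.006  0.008 -0.008] turn [ 0.     0.001 -0.007] F [ 1.3 -0.3  1. ] w 0.0457 t 9.35 j [-0.18  0.27  0.33  1.58 -0.51  1.47  1.98]
```

View pics/c3.png

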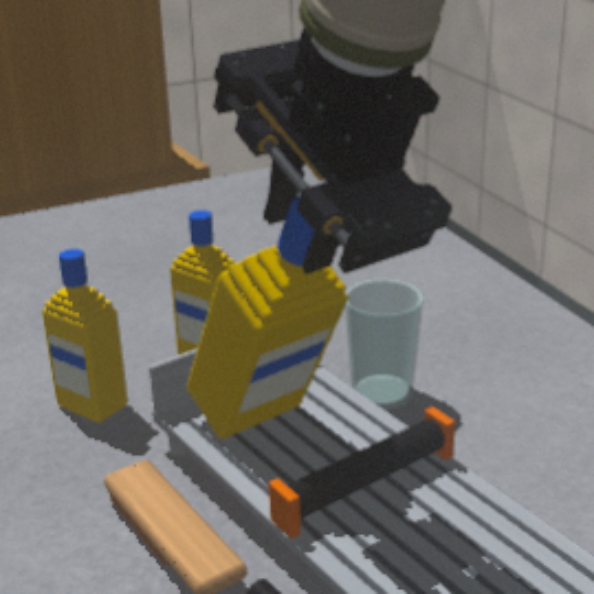

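The bottle follows at about 25° between the fingers. Its foot corner is at about (271,298) in the full picture, the same as at the start. Continuing.

play_rows:
  series:
    - [0, -0.09, -0.01, -0.067, 0, 0]
    - [0, -0.18, -0.015, -0.133, 0, 0]
    - [0, -0.27, -0.015, -0.2, 0, 0]
    - [0, -0.36, -0.01, -0.267, 0, 0]
    - [0, -0.45, -0.005, -0.333, 0, 0]

```text
time: 9.9
ee_pos: [0.5849, -0.0873, 0.3816]
eef_rot: [-0.083, 0.95, 0.3, -0.026]
ft_force: [0.3, 0.2, -0.6]
width: 0.0457
grip_force: 0.2
```

```bash
python3 -c "
from h import *
go(*pose(45))"
```

```text
shift [ 0.009 -0.471  0.001] turn [-0.332  0.001  0.   ] F [ 0.3  0.2 -0.6] w 0.0457 t 9.9 j [-0.05  0.38  0.35  1.54 -0.66  1.57  2.16]
```

play_rows:
  series:
    - [0, -0.09, -0.005, -0.067, 0, 0]
    - [0, -0.18, -0.01, -0.133, 0, 0]
    - [0, -0.27, -0.01, -0.2, 0, 0]
    - [0, -0.36, -0.005, -0.267, 0, 0]
    - [0, -0.46, 0, -0.333, 0, 0]

```text
time: 10.4
ee_pos: [0.5946, -0.1437, 0.3414]
eef_rot: [-0.08, 0.92, 0.382, -0.033]
ft_force: [0.5, -0.4, -0.4]
width: 0.0458
grip_force: 0.3
```

```bash
python3 -c "
from h import *
go(*pose(55))
cv2.imwrite('pics/c4.png',cv2.resize(vision.camera('side')[100:370,170:440],None,fx=2.2,fy=2.2))"
```

```text
shift [ 0.007 -0.464  0.002] turn [-0.33   0.002 -0.001] F [ 0.5 -0.4 -0.4] w 0.0458 t 10.4 j [ 0.09  0.52  0.34  1.48 -0.79  1.68  2.3 ]
```

View pics/c4.png

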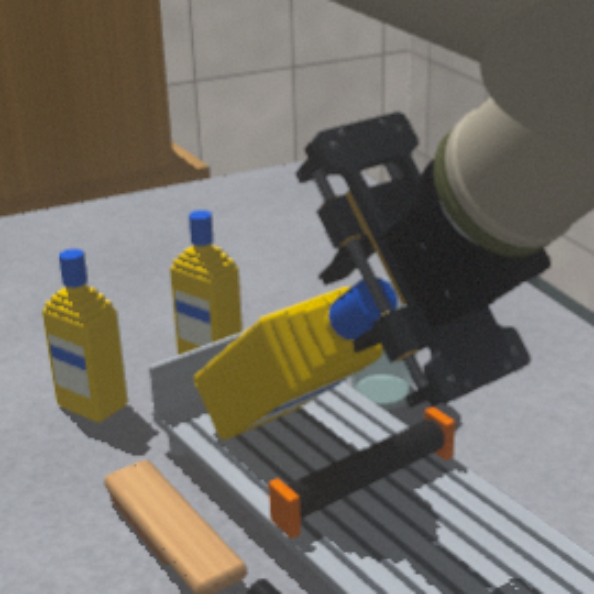

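At about 45° the cap at (360,308) rests on the lower finger and the foot corner is still at (222,437). Continuing.

play_rows:
  series:
    - [0, -0.09, -0.005, -0.067, 0, 0]
    - [0, -0.18, -0.01, -0.133, 0, 0]
    - [0, -0.27, -0.01, -0.2, 0, 0]
    - [0, -0.36, -0.005, -0.267, 0, 0]
    - [0, -0.46, 0, -0.333, 0, 0]

```text
time: 10.95
ee_pos: [0.6029, -0.192, 0.2923]
eef_rot: [-0.077, 0.883, 0.461, -0.04]
ft_force: [0.3, -0.9, -1.5]
width: 0.0458
grip_force: 0.4
```

play_rows:
  series:
    - [0, -0.09, -0.005, -0.067, 0, 0]
    - [0, -0.18, -0.01, -0.133, 0, 0]
    - [0, -0.27, -0.01, -0.2, 0, 0]
    - [0, -0.36, -0.005, -0.267, 0, 0]
    - [0, -0.46, 0, -0.333, 0, 0]

```text
time: 11.45
ee_pos: [0.6097, -0.231, 0.2357]
eef_rot: [-0.073, 0.84, 0.536, -0.046]
ft_force: [-0.7, 0.2, -1.1]
width: 0.0454
grip_force: 0.5
```

```bash
python3 -c "
from h import *
go(*pose(65)); go(*pose(75))
cv2.imwrite('pics/c5.png',cv2.resize(vision.camera('side')[100:370,170:440],None,fx=2.2,fy=2.2))"
```

```text
shift [ 0.005 -0.001  0.004] turn [ 0.004  0.003 -0.001] F [-0.7  0.2 -1.1] w 0.0454 t 11.45 j [ 0.31  0.83  0.27  1.33 -0.97  1.9   2.46]
shift [ 0.005 -0.459  0.006] turn [-0.329  0.003 -0.   ] F [-0.7  0.2 -1.1] w 0.0454 t 11.45 j [ 0.31  0.83  0.27  1.33 -0.97  1.9   2.46]
```

View pics/c5.png

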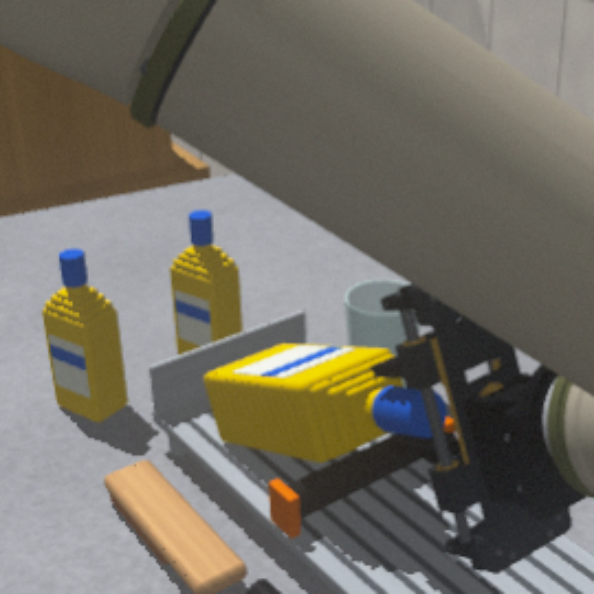

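The bottle is at about 67°, just above the bar (bar at (360,475), cap at (405,412)). I'm lowering the last bit slowly with less tool rotation, to spare joint 7.

```bash
python3 -c "
from h import *
go(*pose(70,68)); go(*pose(75,70));go(*pose(75,70,dz=-.008))"
```

```text
shift [-0.003 -0.171 -0.01 ] turn [-0.091  0.004 -0.009] F [-1.7 -1.4 -2.8] w 0.0454 t 11.5 j [ 0.31  0.83  0.27  1.33 -0.97  1.9   2.46]
shift [-0.003 -0.344 -0.009] turn [-0.158  0.004 -0.009] F [-1.7 -1.4 -2.8] w 0.0454 t 11.5 j [ 0.31  0.83  0.27  1.33 -0.97  1.9   2.46]
shift [-0.004 -0.393  0.014] turn [-0.158  0.004 -0.009] F [-1.7 -1.4 -2.8] w 0.0454 t 11.5 j [ 0.31  0.83  0.27  1.33 -0.97  1.9   2.46]
```

play_rows:
  series:
    - [0, -0.04, 0, -0.03, 0, 0]
    - [0, -0.08, -0.005, -0.05, 0, 0]
    - [0, -0.12, -0.01, -0.07, 0, 0]
    - [0, -0.16, -0.01, -0.09, 0, 0]
    - [0, -0.2, -0.01, -0.1, 0, 0]

```text
time: 12.0
ee_pos: [0.6122, -0.2443, 0.21]
eef_rot: [-0.072, 0.826, 0.557, -0.048]
ft_force: [0.4, -0.3, -0.6]
width: 0.0458
grip_force: 0.5
```

play_rows:
  series:
    - [0, -0.03, 0, -0.01, 0, 0]
    - [0, -0.06, 0, -0.02, 0, 0]
    - [0, -0.09, 0, -0.04, 0, 0]
    - [0, -0.12, 0, -0.05, 0, 0]
    - [0, -0.14, 0, -0.06, 0, 0]

```text
time: 12.5
ee_pos: [0.6135, -0.252, 0.1904]
eef_rot: [-0.071, 0.817, 0.57, -0.049]
ft_force: [-0.5, -0.4, 1.0]
width: 0.0453
grip_force: 0.0
```

```bash
python3 -c "
from h import *
go(*pose(75,70))
cv2.imwrite('pics/c6.png',cv2.resize(vision.camera('side')[200:370,240:440],None,fx=3,fy=3))"
```

```text
shift [ 0.006 -0.031 -0.006] turn [-0.007  0.002 -0.001] F [-0.5 -0.4  1. ] w 0.0453 t 12.5 j [ 0.36  0.94  0.24  1.27 -1.    1.94  2.49]
```

View pics/c6.png

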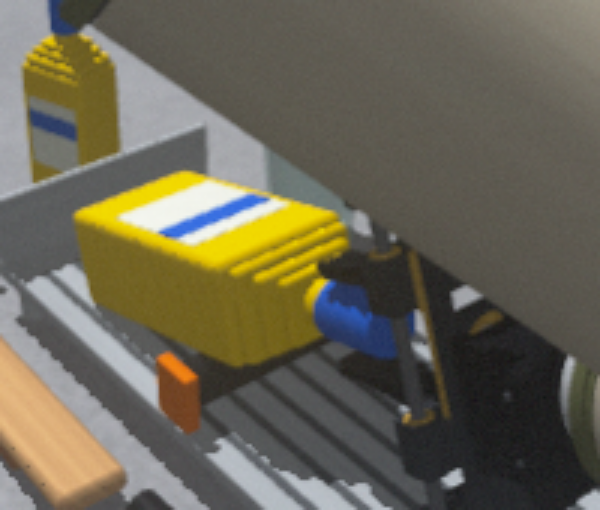

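Grip force is zero: the bottle lies on the bar (body side on the bar behind the block at (178,390)), with the cap at (360,315) loose between the fingers. Opening and backing off along the fingers.

play_rows:
  series:
    - [0, 0, 0, 0, 0, 0]
    - [0, 0, 0, 0, 0, 0]
    - [0, 0, 0, 0, 0, 0]
    - [0, 0, 0, 0, 0, 0]
    - [0, 0, 0, 0, 0, 0]
  fingers: 1

```text
time: 13.05
ee_pos: [0.6135, -0.2519, 0.1909]
eef_rot: [-0.071, 0.817, 0.57, -0.049]
ft_force: [0.9, -0.7, -0.2]
width: 0.0781
grip_force: 0.0
```

play_rows:
  series:
    - [0, 0, 0, 0, 0, 0]
    - [0, 0, 0, 0, 0, 0]
    - [0, 0, 0, 0, 0, 0]
    - [0, 0, 0, 0, 0, 0]

```text
time: 13.45
ee_pos: [0.6135, -0.2519, 0.1907]
eef_rot: [-0.071, 0.817, 0.57, -0.049]
ft_force: [-0.8, 0.5, -0.5]
width: 0.0868
grip_force: 0.0
```

play_rows:
  series:
    - [0, 0, -0.1, 0, 0, 0]
    - [0, 0, -0.2, 0, 0, 0]
    - [0, 0, -0.35, 0, 0, 0]
    - [0, 0, -0.5, 0, 0, 0]
    - [0, 0, -0.6, 0, 0, 0]

```text
time: 13.95
ee_pos: [0.628, -0.3364, 0.2223]
eef_rot: [-0.071, 0.818, 0.569, -0.049]
ft_force: [-0.5, 0.2, -1.4]
width: 0.0872
grip_force: 0.0
```

```bash
python3 -c "
from h import *
go(*pose(75,70))
cv2.imwrite('pics/c7.png',vision.camera('side')[150:480,170:500])"
```

```text
shift [ 0.004 -0.032  0.603] turn [-0.011  0.003 -0.002] F [-0.5  0.2 -1.4] w 0.0872 t 13.95 j [ 0.53  1.01  0.12  1.03 -0.92  2.05  2.38]
```

View pics/c7.png

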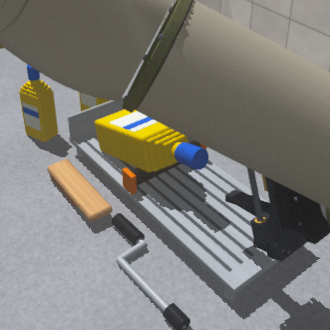

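The bottle lies on the bar and the fingers are clear. One more lift away, then hand in.

play_rows:
  series:
    - [0, 0.15, -0.15, 0, 0, 0]
    - [0, 0.35, -0.25, 0.1, 0, 0]
    - [0, 0.6, -0.3, 0.2, 0, 0]
    - [0, 0.8, -0.35, 0.3, 0, 0]
    - [0, 0.8, -0.35, 0.3, 0, 0]

```text
time: 14.5
ee_pos: [0.6298, -0.3417, 0.3592]
eef_rot: [-0.077, 0.861, 0.501, -0.04]
ft_force: [0.5, -0.7, 1.1]
width: 0.0867
grip_force: 0.0
```

```bash
python3 -c "
from h import *
go(*pose(75,70))
for c in('side','top'):
    vision.camera(c); print([(d['point'],d['conf']) for d in spotter.boxes_of(c,'bottle_top')+spotter.boxes_of(c,'jar')])
print(job.close_job())"
```

```text
shift [ 0.018 -0.709  1.083] turn [-0.321  0.006  0.014] F [ 0.5 -0.7  1.1] w 0.0867 t 14.5 j [ 0.6   0.85 -0.03  0.95 -0.78  2.05  2.21]
[([0.4336, 0.2508, 0.0808], 0.91), ([0.5656, 0.2846, 0.0902], 0.89), ([0.5513, -0.0215, 0.122], 0.86), ([0.7019, 0.1348, 0.0871], 0.64)]
[([0.5681, 0.0244, 0.1305], 0.95), ([0.5658, 0.2877, 0.1116], 0.83), ([0.4382, 0.2572, 0.1149], 0.83), ([0.7156, 0.1588, 0.0599], 0.84)]
the job is handed in; nothing more can be done
None
```

I tipped the large yellow bottle away from the lip and eased it down onto the padded bar, backed the arm clear, and handed the job in at about 15 s of the 58 s. The hand-in gave no verdict; in the last picture the bottle lies on the bar with the brush and crank in place, and the network still finds the jar where it stood.

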